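# Raise and hold the easel mast

## Robot

A 6-joint arm with a two-finger parallel gripper is mounted at the origin on the work surface. World frame = base frame: x ahead of the robot, y to its left, z up, the work surface at z = 0. Lengths are in m, angles in rad, forces in N, time in s.
With the tool pointing down it reaches from about 0.375 to 0.975 m from the base axis. Payload 3.8 kg.
Tool frame: the origin (TCP) lies on the mounting face of the last link; the fingertips stand 173 mm ahead of it and the grasp point (between the pads) lies 155 mm ahead of it (bot.hold_point_z is the distance from the TCP to the grasp point, in m); z points along the fingers, y is the line along which they close (so a half turn about z gives the same grasp; the last joint's range is limited). The gripper opens to 85 mm and grips with 20 to 120 N. Pads are 22 mm wide; open, the fingers measure 114 mm over their backs; the gripper's body (76 mm by 85 mm) begins 54 mm behind the grasp point. The pads swing forward as they close: fully open they stand 13 mm farther back than shut.
Start: joints at [1.121, 0.264, 1.604, -0, 1.274, -0.037], TCP at [0.271, 0.618, 0.405] pointing down, gripper open.
Joint ranges: [-2.63, 2.63], [-0.94, 2.18], [0.31, 2.57], [-1.31, 4.45], [0, 2.66], [-2.55, 2.55]. Speed limits (rad/s): [2.57, 2.57, 3.14, 3.14, 3.14, 3.14].

## Interface

Orientations are given as a rotation vector (axis times angle).
In Python, from workcell import bot, optics gives the robot as it stands.
- The arm moves only by the shell command python3 -m jog 'ROWS' [OPENING] [FORCE]. ROWS is JSON, a list of rows, each an object of numbers: "dx", "dy", "dz": the shift along the tool's x, y, z in mm; "ax", "ay", "az": the turn, a rotation vector about the tool's x, y, z in degrees. A call has 1 to 20 rows; each row shifts and turns the commanded pose from where the row before left it, along the tool's axes as they then stand; what a row does not reach is not made up. A row lasts 1/12 s, in which the tool goes at most 41.7 mm and 7.16 degrees, less where a joint would pass 70% of its speed; a pose out of reach is approached as far as the arm can. A call with a gripper value outside its range is refused whole. OPENING is the opening, from 0 (shut) to 1 (fully open), set as the call begins (- or left out, the last holds). The fingers move at their own pace and stop on an object; FORCE is the grip in N (left out, the last holds). Time passes only in rows, so rows that do not move let the fingers close. It gives the time, the measured TCP pose, the force, the opening and the grip force at its end, in the units of the state.
- bot.read_state(): the state, without advancing time (a new reading comes with each control period).
- optics.read_camera(name): name is "side" or "top"; returns a dict with "img" (480x640x3 uint8, red, green, blue), "vertical_fov" (degrees; the focal length in pixels is half the picture's height over the tangent of half this angle, whatever the lens; pixels are square), "cx", "cy" (the principal point, pixels), "R" (3x3) and "t" (3): a world point X has camera coordinates R X + t. Camera axes: x right, y down, z forward; pixel columns grow to the right and rows downward; lengths in m; the calibration is good to about 2 mm. A picture is of the moment at which its call begins. There is no depth.
- bot.finish_job(): hands the job in; it is judged then, once.
The state is a dict: "time": time; "q": joint angles; "joint_vel": joint speeds; "joint_torque": joint torques, N m; "tool_pos": TCP position; "tcp_rot": TCP orientation; "wrist_force": force on the tool from outside, world axes, zero at the start; "torque": the same for the moment, N m; "width": opening from 0.0 (shut) to 1.0 (fully open); "grip_force": force on a finger pad.
Only numpy, scipy, OpenCV 4.12 (cv2) and the standard library are available. Lean on these libraries where they do the work, as an engineer would, in place of code of your own. Each camera call takes 0.05 s, during which the arm holds its last target. There are 200 camera calls.

## Task

The small table easel's mast is locked down by a sliding steel catch. Slide the catch fully back, then take the mast by its crossbar and draw it straight up, partway out of its snug socket, until the top of the crossbar is level with the top edge of the height gauge's pointer beside it. Finish while still holding the mast there, upright and with its foot still in the socket, with the catch left back, and leave the gauge and everything else on the table undisturbed.

Things in the scene. Friction and masses are not known exactly. Their poses are not given: they have to be found in the camera images.
- stand: Table easel of plain wood, fixed. Origin at table level on the bore's axis, z up. Tower 80 x 80 mm, 90 tall, with a vertical square through-bore 21.5 mm wide. Feet board 18 mm thick, x -80 to 80, y -150 to 110 mm. On the tower's -y side a wooden bed (x +-30, y -140 to -40 mm, 98 high) carries the catch between two steel rails (tops at 108 mm, 46 mm gap).
- catch (a joint): Sliding steel catch: a flat fork 42 mm wide (top 106 mm above the table) whose arms lie around the mast over its shoulder and block it from rising. It slides level along the easel's -y axis: 0 = locking, 0.040 m = fully back at its stop. Starts at 0 to 0.006, drags with about 1.5 N, stays where left. The mast is clear of it from about 0.031.
- catch_knob (a point): Centre of the top of the catch's round upright steel knob (18 mm diameter, 40 mm tall, top 146 mm above the table, 80 mm from the bore axis on the easel's -y side when locked). The knob moves with the catch.
- mast: Loose wooden mast, 0.17 to 0.35 kg, in the bore: 20 mm square rod (1.5 mm play), T-shaped. Origin at its foot's centre, z up, axes as the easel's. At the start a shoulder (32 mm square, 80 to 88 mm above the foot) rests on the tower, the foot 10 mm above the table. Crossbar 140 to 164 mm above the foot, 60 mm long along x, 24 wide along y. It drops back if let go.
- mast_top (a point): Centre of the top face of the mast's crossbar, 164 mm above the foot.
- mast_foot (a point): Centre of the mast's foot.
- bore (a point): Centre of the bore's mouth, on top of the tower, 90 mm above the table; axes as the easel's.
- gauge: Height gauge fixed to the table on the easel's +y side, 180 to 210 mm from the bore axis: round dark base 64 mm across, thin steel column 10 mm across, 270 mm tall. Origin at the base's centre at table level.
- pointer_edge (a point): Tip of the gauge's horizontal pointer, on its top edge (a flat dark arm 10 mm wide, 6 mm thick, reaching 65 mm from the column towards the mast). It stands somewhere from 200 to 222 mm above the table; its height is the height wanted for the top of the crossbar. The pointer is held on its column by light friction only.
- ink: Small glass ink jar with a black cap, 40 mm across, 45 tall, standing on the easel's foot board. To be left alone.
- eraser: White eraser 45 x 20 x 12 mm lying on the easel's foot board. To be left alone.
- dish: Small blue plastic dish, 90 mm across, 28 tall, on the table beyond the catch end of the easel. To be left alone.
- bowl: Steel bowl, 120 mm across, 55 tall, at the table's far side. To be left alone.
- brush_pot: White pot of brushes, 84 mm across, 120 tall, brushes to about 250 mm, on the left. To be left alone.
- jar: Glass jar with a brass-coloured cap, 66 mm across, 100 tall, on the left. To be left alone.
- scissors: Scissors with black grips, about 150 mm long, lying on the right. To be left alone.
There are look-alikes about, which are no part of the job. Leave any green or turquoise look-alike of the mast alone.

How it is judged:
On the way, in this order (a step that is already met when the one before it is completed fails the run):
1. the catch is slid fully back while the mast is still down (value of joint catch above 0.034 m and z of mast_foot in the frame of bore below -0.07 m), for 0.2 s.
2. the top of the crossbar is level with the pointer, held by the fingers (z of mast_top in the frame of pointer_edge between -0.008 and 0.008 m and contact force between mast and the fingers above 2 N), for 0.2 s.
At the end, for the whole second after the job is handed in: The top of the crossbar is level with the pointer's top edge within 8 mm, the mast gripped by the fingers, still, upright within 0.06 rad, its foot at least 15 mm deep in the bore and within 5 mm of its axis, and the catch back by more than 34 mm of its 40 (all of step 2 and value of joint catch above 0.034 m and angle between mast's own z axis and vertical below 0.06 rad and horizontal distance between mast_foot and bore below 0.005 m and z of mast_foot in the frame of bore below -0.015 m and linear speed of mast below 0.02 m/s); the arm keeps its last pose, push and grip.
It fails at once if the gauge's pointer is shifted by more than 10 mm (distance of pointer_edge from where it was at the start of the episode above 0.01 m).
It fails at once if the mast is drawn right out of the socket (z of mast_foot in the frame of bore above -0.005 m).
It fails at once if a bystander is moved by more than 30 mm (distance of any of ink, eraser, dish, bowl, brush_pot, jar, scissors from where it was at the start of the episode above 0.03 m).
It also fails if it takes over 40 s, if anything falls off the work surface, if the arm or the gripper's body presses on something with over 40 N, if the wrist force passes 120 N, or if a joint passes its speed limit or range.

## Working session

There is one attempt and no reset: what is moved stays moved. The work goes in short steps, Python scripts to look and compute and a shell command to move; the robot and the scene stay as the last step left them, time stands still between calls to the robot, and variables do not carry over. Pictures are saved under pics/ and viewed, at most 10 in all, crops included, and the job is handed in when it is done.

```bash
mkdir -p pics; cat > h.py <<'E'
import numpy as np, cv2, pickle
def load(n): return pickle.load(open(f'pics/{n}.pkl','rb'))
def snap(n,name):
    from workcell import optics
    c=optics.read_camera(n); pickle.dump(c,open(f'pics/{name}.pkl','wb'))
    cv2.imwrite(f'pics/{name}.png',c['img'][:,:,::-1]); return c
def K(c):
    f=c['img'].shape[0]/2/np.tan(np.radians(c['vertical_fov'])/2)
    return f,c['cx'],c['cy']
def ray(c,u,v):
    f,cx,cy=K(c);R=np.array(c['R']);t=np.array(c['t'])
    return -R.T@t, R.T@np.array([(u-cx)/f,(v-cy)/f,1])
def atz(c,u,v,z):
    o,d=ray(c,u,v); return o+d*(z-o[2])/d[2]
def proj(c,X):
    f,cx,cy=K(c); p=np.array(c['R'])@np.array(X)+np.array(c['t']); return f*p[0]/p[2]+cx, f*p[1]/p[2]+cy
def tri(c1,p1,c2,p2):
    o1,d1=ray(c1,*p1);o2,d2=ray(c2,*p2)
    s=np.linalg.lstsq(np.c_[d1,-d2],o2-o1,rcond=None)[0]
    a=o1+d1*s[0];b=o2+d2*s[1]; return (a+b)/2,np.linalg.norm(a-b)
def crop(name,out,x0,y0,x1,y1,k):
    i=cv2.imread(f'pics/{name}.png')[y0:y1,x0:x1]
    cv2.imwrite(f'pics/{out}.png',cv2.resize(i,None,fx=k,fy=k,interpolation=cv2.INTER_CUBIC))
E
python3 - <<'E'
from h import *
from workcell import bot
for n in('side','top'):
    c=snap(n,n+'0'); print(n,c['vertical_fov'],K(c),-np.array(c['R']).T@c['t'],{k for k in c})
    print(c['R'])
s=bot.read_state();print(s,bot.hold_point_z)
E
```

```text
side 53.54403843118957 (np.float64(475.69634478027706), 314.49793349293253, 243.8947037733199) [-0.01399643 -0.7119499   0.84081309] {'R', 't', 'img', 'cy', 'vertical_fov', 'cx'}
[[ 7.69731102e-01 -6.38368079e-01 -4.75892271e-04]
 [-3.93014519e-01 -4.73301110e-01 -7.88368979e-01]
 [ 5.03044350e-01  6.07019155e-01 -6.15202509e-01]]
top 46.04796141372208 (np.float64(564.74726333954), 314.04861141441205, 247.78530241342295) [ 0.27784793 -0.01153369  1.68606863] {'R', 't', 'img', 'cy', 'vertical_fov', 'cx'}
[[-0.00222554 -0.99990774 -0.01340031]
 [-0.98368773  0.00459938 -0.17982572]
 [ 0.17987076  0.01278151 -0.98360721]]
{'time': 0.1, 'q': array([ 1.12109731e+00,  2.64699724e-01,  1.60527554e+00,  1.03213648e-05,
        1.27370805e+00, -3.68841104e-02]), 'joint_vel': array([-0.00044146,  0.00059215, -0.00316653, -0.00126695, -0.00062972,
        0.00190721]), 'joint_torque': array([-3.06116544e-04, -5.16701388e+01, -3.68593848e+01, -9.66609082e-05,
        6.12583011e-03,  2.64250343e-05]), 'tool_pos': array([0.27065415, 0.61801309, 0.40345081]), 'tcp_rot': array([-0.64375267, -3.07440278,  0.00318303]), 'wrist_force': array([ 0.20653042, -0.35566254,  0.23989607]), 'torque': array([-0.01563127,  0.01893946, -0.02326077]), 'grip_force': 0.0, 'width': 1.0007341203383628} 0.1547
```

View pics/side0.png

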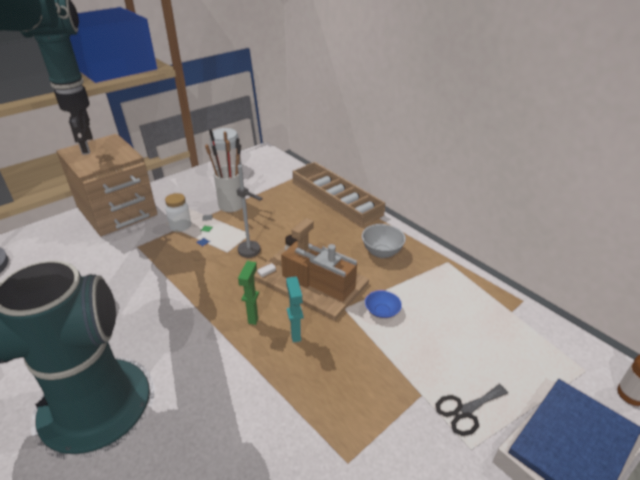

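View pics/top0.png

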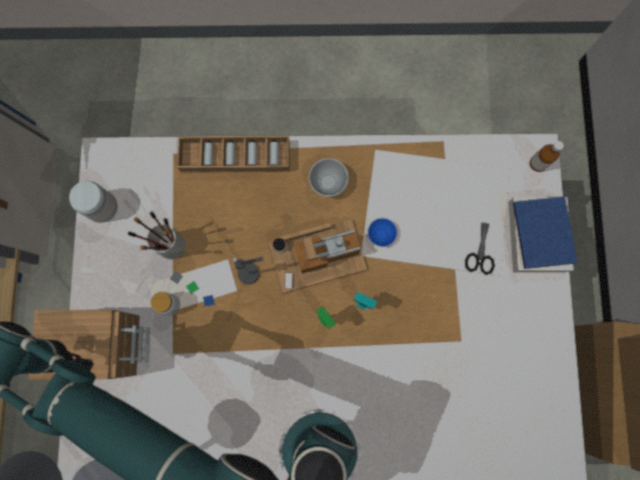

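Candidates for the mast are the wooden T in the easel (side ~(304,235), top ~(305,255)), the green T (side (248,290), top (326,317)) and the turquoise T (side (295,305), top (365,300)). I choose the wooden one in the easel. The gauge pointer is at side ~(255,196). I'll check this in close crops.

```bash
python3 - <<'E'
from h import *
crop('side0','s1',225,175,375,320,5)
crop('top0','t1',225,215,385,305,5)
E
```

```text
(no output)
```

View pics/s1.png

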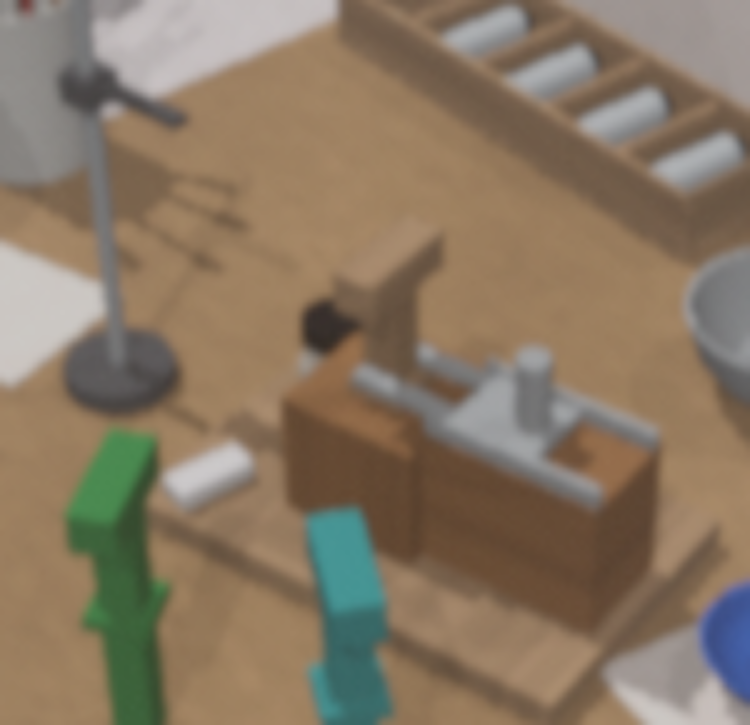

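View pics/t1.png

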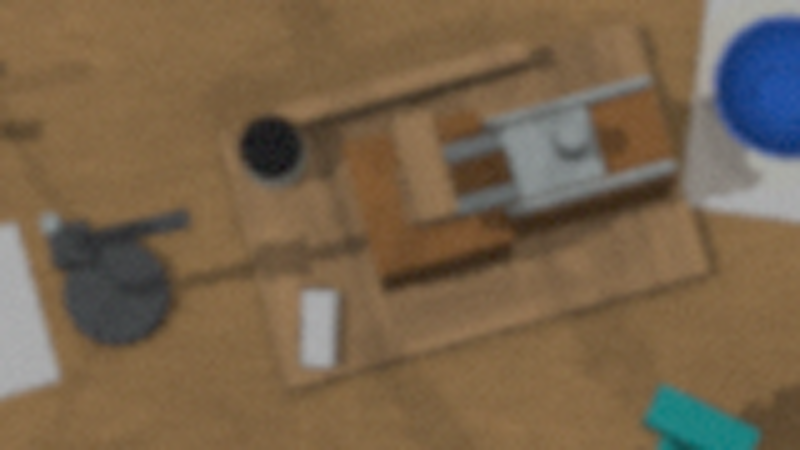

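The wooden T sits between the steel rails and the fork, so it is the right mast. Crop readings: knob top at side crop (534,355) / top crop (572,140); crossbar top centre at side (389,256) / top (424,164); pointer tip at side (184,118) / top (187,219). Next I fit the easel pose with both views.

```bash
python3 - <<'E'
from h import *
from scipy.optimize import least_squares
S,T=load('side0'),load('top0')
s=lambda x,y:(225+x/5-.4,175+y/5-.4); t=lambda x,y:(225+x/5-.4,215+y/5-.4)
for n,a,b in [('mast_top',(389,256),(424,164)),('knob',(534,355),(572,140)),('tip',(184,118),(187,219)),('gbase',(120,362),(117,293))]:
    print(n,*tri(S,s(*a),T,t(*b)))
    print('  top@z',[atz(T,*t(*b),z)[:2].round(4) for z in (.174,.146,.21,.012)])
M=.164+.010
obs=[] # (cam,pix,local)
# mast crossbar top corners in top view, board corners, tower corners; x,y unknown axes: easel -y points to knob
obs=[(T,t(424,164),(0,0,M)),(S,s(389,256),(0,0,M)),
 (T,t(713,270),(-.08,-.15,.018)),(T,t(293,387),(-.08,.11,.018)),(T,t(222,135),(.08,.11,.018)),(T,t(640,27),(.08,-.15,.018)),
 (S,s(548,700),(-.08,-.15,.018)),(T,t(388,280),(-.04,.04,.09)),(T,t(345,137),(.04,.04,.09)),
 (T,t(650,82),(.0255,-.14,.108)),(T,t(672,168),(-.0255,-.14,.108)),
 (S,s(285,402),(-.04,.04,.09)),(S,s(595,495),(-.027,-.14,.108)),(S,s(655,435),(.027,-.14,.108))]
def P(p,l):
    c,q=np.cos(p[2]),np.sin(p[2]); return (p[0]+c*l[0]-q*l[1],p[1]+q*l[0]+c*l[1],l[2])
def res(p): return np.array([np.array(proj(c,P(p,l)))-u for c,u,l in obs]).ravel()
for y0 in (0.1,):
    r=least_squares(res,[.55,.0,y0],loss='soft_l1'); print(r.x,np.degrees(r.x[2]),r.cost); print(r.fun.reshape(-1,2).round(1).tolist())
p=r.x
for n,l in [('mast_top',(0,0,M)),('knob',(0,-.08,.146)),('knob+6',(0,-.086,.146))]: print(n,P(p,l),proj(S,P(p,l)),proj(T,P(p,l)))
np.save('pose.npy',p)
E
```

```text
mast_top [0.55574415 0.02087589 0.17200688] 0.0002424444563429905
  top@z [array([0.5555, 0.0208]), array([0.5606, 0.0214]), array([0.5489, 0.02  ]), array([0.5852, 0.0242])]
knob [ 0.57416909 -0.06160294  0.15166638] 0.0034784458930504558
  top@z [array([ 0.5684, -0.0599]), array([ 0.5738, -0.0608]), array([ 0.5615, -0.0588]), array([ 0.5995, -0.0651])]
tip [0.52279199 0.14567162 0.202114  ] 0.0038091859863777708
  top@z [array([0.5257, 0.1496]), array([0.5303, 0.1525]), array([0.5198, 0.1457]), array([0.5523, 0.1668])]
gbase [0.50761296 0.20694632 0.01790664] 0.0019223343945469476
  top@z [array([0.4853, 0.1869]), array([0.4892, 0.1906]), array([0.4804, 0.1822]), array([0.5076, 0.2081])]
[0.55477041 0.02010499 0.26152646] 14.984362313972516 9.209416921422976
[[0.2, 0.3], [-0.1, -0.4], [-0.9, 0.9], [-1.3, 0.4], [-0.4, -0.4], [-0.9, -1.0], [0.3, 2.6], [-1.8, -0.7], [-0.4, 1.3], [0.6, -0.4], [1.1, -0.6], [-1.2, 0.0], [0.9, 1.0], [1.1, 0.7]]
mast_top (np.float64(0.5547704082019198), np.float64(0.02010499320969766), 0.17400000000000002) (np.float64(302.318686309187), np.float64(225.41197113086284)) (np.float64(309.6445330616317), np.float64(247.65641211969873))
knob (np.float64(0.5754548406972256), np.float64(-0.05717472115537446), 0.146) (np.float64(329.7949740848806), np.float64(246.52481273078473)) (np.float64(337.68353643066445), np.float64(242.0151598347388))
knob+6 (np.float64(0.5770061731343736), np.float64(-0.06297069973275486), 0.146) (np.float64(331.91349407944176), np.float64(247.4384864577583)) (np.float64(339.7665843646265), np.float64(241.45667404033455))
```

```bash
cat >> h.py <<'E'
from scipy.spatial.transform import Rotation as Ro
def need(target,yang=None):
    "tool-frame shift (mm) to bring the TCP to target; turn (deg, rotvec tool) to point down with tool y at yang deg"
    from workcell import bot
    s=bot.read_state();R=Ro.from_rotvec(s['tcp_rot'])
    yd=np.degrees(np.arctan2(*R.as_matrix()[1::-1,1]))
    print('t',s['time'],'pos',s['tool_pos'].round(4),'yang',yd.round(2),'zaxis',R.as_matrix()[:,2].round(3),'F',s['wrist_force'].round(1),'w',round(s['width'],3),'g',s['grip_force'])
    if target is not None: print('shift',(R.inv().apply(np.array(target)-s['tool_pos'])*1000).round(1))
    if yang is not None:
        a=np.radians(yang);y=np.array([np.cos(a),np.sin(a),0]);z=np.array([0,0,-1.])
        print('turn',np.degrees((R.inv()*Ro.from_matrix(np.c_[np.cross(y,z),y,z])).as_rotvec()).round(2))
E
python3 -m jog '[{"dz":-12,"az":6.4},{"dz":-12,"az":6.4},{"dz":-12,"az":6.4},{"dz":-12,"az":6.4},{"dz":-12,"az":6.4},{"dz":-12,"az":6.4},{"dz":-12,"az":6.4},{"dz":-12,"az":6.4},{}]' 0.6 20
python3 -c "
from h import *
need([.5752,-.0610,.42],15)"
```

```text
t 0.1 pos [0.2707 0.618  0.4035] yang 66.35 zaxis [-0.001 -0.002 -1.   ] F [ 0.2 -0.4  0.2] w 1.001 g 0.0
shift [-551.4 -499.8  -15.6]
turn [-1.100e-01  5.000e-02  5.135e+01]invalid input
```

```bash

python3 -m jog '[{"dz":-12,"az":6.4},{"dz":-12,"az":6.4},{"dz":-12,"az":6.4},{"dz":-12,"az":6.4},{"dz":-12,"az":6.4},{"dz":-12,"az":6.4},{"dz":-12,"az":6.4},{"dz":-12,"az":6.4},{"dz":0}]' 0.6 20
python3 -c "
from h import *
need([.5752,-.0610,.42],15)"
```

```text
t 0.1 pos [0.2707 0.618  0.4035] yang 66.35 zaxis [-0.001 -0.002 -1.   ] F [ 0.2 -0.4  0.2] w 1.001 g 0.0
shift [-551.4 -499.8  -15.6]
turn [-1.100e-01  5.000e-02  5.135e+01]invalid input
```

```bash
python3 -m jog '[{"dx":0,"dy":0,"dz":-12,"ax":0,"ay":0,"az":6.4}]' 0.6 25; echo; python3 -m jog --help | head -20
```

```text
time: 0.18
tool_pos: [0.2704, 0.6174, 0.4127]
tcp_rot: [-0.815, -3.033, 0.011]
wrist_force: [-0.0, -0.5, 0.6]
width: 0.882
grip_force: 0.0
invalid input: not JSON, or not a number
```

```bash

python3 -m jog '[{"dz":-12,"az":6.4},{"dz":-12,"az":6.4},{"dz":-12,"az":6.4},{"dz":-12,"az":6.4},{"dz":-12,"az":6.4},{"dz":-12,"az":6.4},{"dz":-12,"az":6.4}]' || python3 -m jog '[{"dx":0,"dy":0,"dz":-12,"ax":0,"ay":0,"az":6.4},{"dx":0,"dy":0,"dz":-12,"ax":0,"ay":0,"az":6.4},{"dx":0,"dy":0,"dz":-12,"ax":0,"ay":0,"az":6.4},{"dx":0,"dy":0,"dz":-12,"ax":0,"ay":0,"az":6.4},{"dx":0,"dy":0,"dz":-12,"ax":0,"ay":0,"az":6.4},{"dx":0,"dy":0,"dz":-12,"ax":0,"ay":0,"az":6.4},{"dx":0,"dy":0,"dz":-12,"ax":0,"ay":0,"az":6.4}]'
python3 -c "
from h import *
need([.5752,-.0610,.42],15)"
```

```text
time: 0.77
tool_pos: [0.2707, 0.6182, 0.5005]
tcp_rot: [1.916, 2.489, -0.002]
wrist_force: [0.1, 0.1, 0.2]
width: 0.595
grip_force: 0.0
t 0.7667 pos [0.2707 0.6182 0.5005] yang 14.84 zaxis [-0.001 -0.001 -1.   ] F [0.1 0.1 0.2] w 0.595 g 0.0
shift [-734.4  120.5   81.1]
turn [-0.05  0.06 -0.16]invalid input
```

```bash

python3 -m jog '[{"dx":-35,"dy":6,"dz":0,"ax":0,"ay":0,"az":0},{"dx":-35,"dy":6,"dz":0,"ax":0,"ay":0,"az":0},{"dx":-35,"dy":6,"dz":0,"ax":0,"ay":0,"az":0},{"dx":-35,"dy":6,"dz":0,"ax":0,"ay":0,"az":0},{"dx":-35,"dy":6,"dz":0,"ax":0,"ay":0,"az":0},{"dx":-35,"dy":6,"dz":0,"ax":0,"ay":0,"az":0},{"dx":-35,"dy":6,"dz":0,"ax":0,"ay":0,"az":0},{"dx":-35,"dy":6,"dz":0,"ax":0,"ay":0,"az":0},{"dx":-35,"dy":6,"dz":0,"ax":0,"ay":0,"az":0},{"dx":-35,"dy":6,"dz":0,"ax":0,"ay":0,"az":0},{"dx":-35,"dy":6,"dz":0,"ax":0,"ay":0,"az":0},{"dx":-35,"dy":6,"dz":0,"ax":0,"ay":0,"az":0},{"dx":-35,"dy":6,"dz":0,"ax":0,"ay":0,"az":0},{"dx":-35,"dy":6,"dz":0,"ax":0,"ay":0,"az":0},{"dx":-35,"dy":6,"dz":0,"ax":0,"ay":0,"az":0},{"dx":-35,"dy":6,"dz":0,"ax":0,"ay":0,"az":0},{"dx":-35,"dy":6,"dz":0,"ax":0,"ay":0,"az":0},{"dx":-35,"dy":6,"dz":0,"ax":0,"ay":0,"az":0},{"dx":-35,"dy":6,"dz":0,"ax":0,"ay":0,"az":0},{"dx":-35,"dy":6,"dz":0,"ax":0,"ay":0,"az":0}]'
python3 -c "
from h import *
need([.5752,-.0610,.42],15)"
```

```text
time: 2.43
tool_pos: [0.5698, -0.0278, 0.5002]
tcp_rot: [-1.909, -2.494, 0.001]
wrist_force: [1.1, -0.0, -0.4]
width: 0.599
grip_force: 0.0
t 2.4333 pos [ 0.5698 -0.0278  0.5002] yang 15.13 zaxis [-0.001  0.    -1.   ] F [ 1.1 -0.  -0.4] w 0.599 g 0.0
shift [-33.5  -3.4  80.2]
turn [-0.04 -0.02  0.13]
```

```bash

python3 -m jog '[{"dx":-17,"dy":-2,"dz":20,"ax":0,"ay":0,"az":0},{"dx":-16.5,"dy":-1.4,"dz":20,"ax":0,"ay":0,"az":0},{"dx":0,"dy":0,"dz":20,"ax":0,"ay":0,"az":0},{"dx":0,"dy":0,"dz":20,"ax":0,"ay":0,"az":0},{"dx":0,"dy":0,"dz":20,"ax":0,"ay":0,"az":0},{"dx":0,"dy":0,"dz":0,"ax":0,"ay":0,"az":0}]'
python3 - <<'E'
from h import *
need([.5752,-.0610,.290],15)
c=snap('side','s2');snap('top','t2')
a=cv2.resize(cv2.imread('pics/s2.png')[110:330,225:400],None,fx=2.2,fy=2.7)
b=cv2.resize(cv2.imread('pics/t2.png')[150:320,230:400],None,fx=2.2,fy=3.4)
n=min(len(a),len(b));cv2.imwrite('pics/m2.png',np.hstack([a[:n],b[:n]]))
E
```

```text
time: 2.93
tool_pos: [0.5732, -0.0593, 0.395]
tcp_rot: [-1.905, -2.488, 0.007]
wrist_force: [-0.4, 0.1, 0.4]
width: 0.603
grip_force: 0.0
t 2.9333 pos [ 0.5732 -0.0593  0.395 ] yang 15.11 zaxis [-0.01   0.001 -1.   ] F [-0.4  0.1  0.4] w 0.603 g 0.0
shift [ -2.6   2.4 104.9]
turn [-0.51 -0.22  0.11]
```

View pics/m2.png

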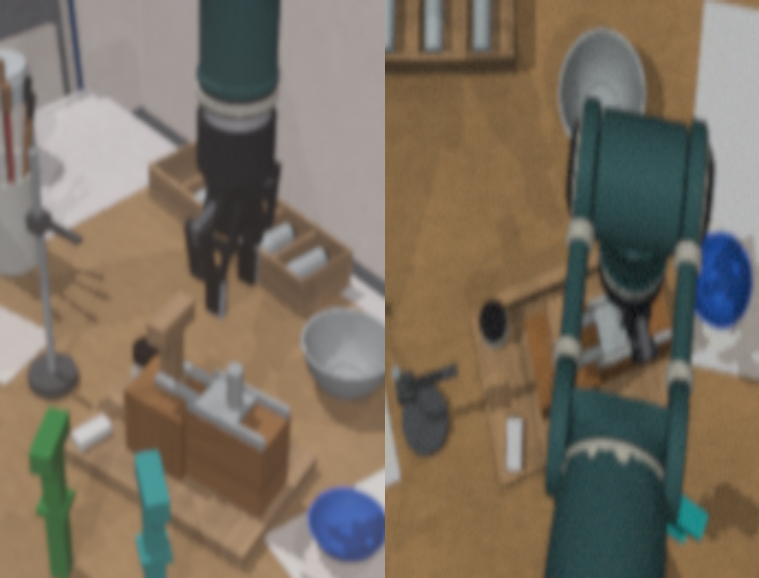

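The side view (left panel) shows the open fingers straight above the knob: finger gap around x≈232, knob at (234,370). Now I go down and grip it.

```bash

python3 -m jog '[{"dx":-2.6,"dy":2.4,"dz":15,"ax":-0.5,"ay":-0.2,"az":0},{"dx":0,"dy":0,"dz":20,"ax":0,"ay":0,"az":0},{"dx":0,"dy":0,"dz":20,"ax":0,"ay":0,"az":0},{"dx":0,"dy":0,"dz":20,"ax":0,"ay":0,"az":0},{"dx":0,"dy":0,"dz":15,"ax":0,"ay":0,"az":0},{"dx":0,"dy":0,"dz":10,"ax":0,"ay":0,"az":0},{"dx":0,"dy":0,"dz":5,"ax":0,"ay":0,"az":0},{"dx":0,"dy":0,"dz":0,"ax":0,"ay":0,"az":0}]'
python3 -c "
from h import *
need([.5752,-.0610,.290],15)"
```

```text
time: 3.7
tool_pos: [0.579, -0.0611, 0.2957]
tcp_rot: [1.904, 2.489, 0.007]
wrist_force: [-0.2, -0.6, 0.1]
width: 0.6
grip_force: 0.0
t 3.7 pos [ 0.579  -0.0611  0.2957] yang 15.16 zaxis [ 0.009 -0.001 -1.   ] F [-0.2 -0.6  0.1] w 0.6 g 0.0
shift [ 1.1 -3.7  5.7]
turn [0.49 0.19 0.16]
```

```bash

python3 -m jog '[{"dx":0,"dy":0,"dz":0,"ax":0,"ay":0,"az":0},{"dx":0,"dy":0,"dz":0,"ax":0,"ay":0,"az":0},{"dx":0,"dy":0,"dz":0,"ax":0,"ay":0,"az":0},{"dx":0,"dy":0,"dz":0,"ax":0,"ay":0,"az":0},{"dx":0,"dy":0,"dz":0,"ax":0,"ay":0,"az":0},{"dx":0,"dy":0,"dz":0,"ax":0,"ay":0,"az":0}]' 0 25
python3 -c "
from h import *
need([.5752,-.0610,.290],15)"
```

```text
time: 4.2
tool_pos: [0.5786, -0.0616, 0.2974]
tcp_rot: [1.904, 2.489, 0.006]
wrist_force: [-4.0, -0.5, 5.1]
width: 0.199
grip_force: 24.5
t 4.2 pos [ 0.5786 -0.0616  0.2974] yang 15.17 zaxis [ 0.009 -0.002 -1.   ] F [-4.  -0.5  5.1] w 0.199 g 24.511974155902863
shift [ 1.5 -3.2  7.3]
turn [0.47 0.25 0.17]
```

```bash

python3 -m jog '[{"dx":-4,"dy":-1,"dz":0,"ax":0,"ay":0,"az":0},{"dx":-4,"dy":-1,"dz":0,"ax":0,"ay":0,"az":0},{"dx":-4,"dy":0,"dz":0,"ax":0,"ay":0,"az":0},{"dx":-4,"dy":0,"dz":0,"ax":0,"ay":0,"az":0},{"dx":-4,"dy":0,"dz":0,"ax":0,"ay":0,"az":0},{"dx":-4,"dy":0,"dz":0,"ax":0,"ay":0,"az":0},{"dx":-4,"dy":0,"dz":0,"ax":0,"ay":0,"az":0},{"dx":-4,"dy":0,"dz":0,"ax":0,"ay":0,"az":0},{"dx":-2,"dy":0,"dz":0,"ax":0,"ay":0,"az":0},{"dx":0,"dy":0,"dz":0,"ax":0,"ay":0,"az":0}]'
python3 -c "
from h import *
need([.5786,-.0616,.297],15)"
```

```text
time: 5.03
tool_pos: [0.5871, -0.0954, 0.2973]
tcp_rot: [1.903, 2.485, 0.01]
wrist_force: [2.4, 1.0, 5.8]
width: 0.199
grip_force: 24.8
t 5.0333 pos [ 0.5871 -0.0954  0.2973] yang 15.13 zaxis [ 0.013 -0.002 -1.   ] F [2.4 1.  5.8] w 0.199 g 24.80943202972412
shift [34.9  0.6  0.2]
turn [0.7  0.31 0.12]
```

Moved 35 mm with only drag force. I continue gently to the stop.

```bash

python3 -m jog '[{"dx":-2,"dy":0,"dz":0,"ax":0,"ay":0,"az":0},{"dx":-1.5,"dy":0,"dz":0,"ax":0,"ay":0,"az":0},{"dx":0,"dy":0,"dz":0,"ax":0,"ay":0,"az":0}]'
python3 -m jog '[{"dx":-1.5,"dy":0,"dz":0,"ax":0,"ay":0,"az":0},{"dx":0,"dy":0,"dz":0,"ax":0,"ay":0,"az":0},{"dx":0,"dy":0,"dz":0,"ax":0,"ay":0,"az":0}]'
python3 -c "
from h import *
need([.5786,-.0616,.297],15)"
```

```text
time: 5.28
tool_pos: [0.5875, -0.0968, 0.2973]
tcp_rot: [1.906, 2.488, 0.014]
wrist_force: [0.5, 9.8, 8.0]
width: 0.195
grip_force: 25.0
time: 5.53
tool_pos: [0.5877, -0.0972, 0.2973]
tcp_rot: [1.907, 2.49, 0.016]
wrist_force: [-1.3, 13.2, 8.7]
width: 0.2
grip_force: 25.1
t 5.5333 pos [ 0.5877 -0.0972  0.2973] yang 15.09 zaxis [ 0.011  0.005 -1.   ] F [-1.3 13.2  8.7] w 0.2 g 25.090594589710236
shift [36.7  0.5  0.3]
turn [ 0.65 -0.1   0.09]
```

```bash

python3 -m jog '[{"dx":0,"dy":0,"dz":0,"ax":0,"ay":0,"az":0},{"dx":0,"dy":0,"dz":0,"ax":0,"ay":0,"az":0},{"dx":0,"dy":0,"dz":0,"ax":0,"ay":0,"az":0},{"dx":0,"dy":0,"dz":-5,"ax":0,"ay":0,"az":0},{"dx":0,"dy":0,"dz":-15,"ax":0,"ay":0,"az":0},{"dx":0,"dy":0,"dz":-20,"ax":0,"ay":0,"az":0},{"dx":0,"dy":0,"dz":-20,"ax":0,"ay":0,"az":0},{"dx":0,"dy":0,"dz":-20,"ax":0,"ay":0,"az":0},{"dx":0,"dy":0,"dz":-20,"ax":0,"ay":0,"az":0},{"dx":0,"dy":0,"dz":-10,"ax":0,"ay":0,"az":0},{"dx":0,"dy":0,"dz":0,"ax":0,"ay":0,"az":0}]' 0.6
python3 - <<'E'
from h import *
from workcell import bot
need([.5548,.0201,.40],105); print(bot.read_state()['q'])
E
```

```text
time: 6.45
tool_pos: [0.5869, -0.0999, 0.4092]
tcp_rot: [1.902, 2.484, 0.011]
wrist_force: [0.5, 0.1, 0.5]
width: 0.597
grip_force: 0.0
t 6.45 pos [ 0.5869 -0.0999  0.4092] yang 15.13 zaxis [ 0.015 -0.003 -1.   ] F [0.5 0.1 0.5] w 0.597 g 0.0
shift [124.2   0.2   8.4]
turn [  0.33   0.9  -89.88]
[-2.10541907e-01  1.06626453e-01  1.78039591e+00  6.17626681e-04
  1.23949865e+00 -4.74682535e-01]
```

```bash

python3 -m jog '[{"dx":20,"dy":0,"dz":0,"ax":0.3,"ay":0.9,"az":0},{"dx":21,"dy":0,"dz":0,"ax":0,"ay":0,"az":0},{"dx":21,"dy":0,"dz":0,"ax":0,"ay":0,"az":0},{"dx":21,"dy":0,"dz":0,"ax":0,"ay":0,"az":0},{"dx":21,"dy":0,"dz":0,"ax":0,"ay":0,"az":0},{"dx":20,"dy":0,"dz":0,"ax":0,"ay":0,"az":0}]' 0.7
python3 -m jog '[{"dx":0,"dy":0,"dz":0,"ax":0,"ay":0,"az":-6.42},{"dx":0,"dy":0,"dz":0,"ax":0,"ay":0,"az":-6.42},{"dx":0,"dy":0,"dz":0,"ax":0,"ay":0,"az":-6.42},{"dx":0,"dy":0,"dz":0,"ax":0,"ay":0,"az":-6.42},{"dx":0,"dy":0,"dz":0,"ax":0,"ay":0,"az":-6.42},{"dx":0,"dy":0,"dz":0,"ax":0,"ay":0,"az":-6.42},{"dx":0,"dy":0,"dz":0,"ax":0,"ay":0,"az":-6.42},{"dx":0,"dy":0,"dz":0,"ax":0,"ay":0,"az":-6.42},{"dx":0,"dy":0,"dz":0,"ax":0,"ay":0,"az":-6.42},{"dx":0,"dy":0,"dz":0,"ax":0,"ay":0,"az":-6.42},{"dx":0,"dy":0,"dz":0,"ax":0,"ay":0,"az":-6.42},{"dx":0,"dy":0,"dz":0,"ax":0,"ay":0,"az":-6.42},{"dx":0,"dy":0,"dz":0,"ax":0,"ay":0,"az":-6.42},{"dx":0,"dy":0,"dz":0,"ax":0,"ay":0,"az":-6.42},{"dx":0,"dy":0,"dz":0,"ax":0,"ay":0,"az":0}]'
python3 - <<'E'
from h import *
need([.5548,.0201,.317],105)
snap('side','s3');snap('top','t3')
a=cv2.resize(cv2.imread('pics/s3.png')[110:310,225:375],None,fx=2.8,fy=2.8)
b=cv2.resize(cv2.imread('pics/t3.png')[190:330,230:370],None,fx=2.7,fy=4)
n=min(len(a),len(b));cv2.imwrite('pics/m3.png',np.hstack([a[:n],b[:n]]))
E
```

```text
time: 6.95
tool_pos: [0.5529, 0.0211, 0.4051]
tcp_rot: [-1.904, -2.487, -0.013]
wrist_force: [0.4, 0.5, -0.0]
width: 0.701
grip_force: 0.0
time: 8.2
tool_pos: [0.5533, 0.0202, 0.4052]
tcp_rot: [0.415, -3.113, -0.02]
wrist_force: [0.2, -0.5, -0.4]
width: 0.7
grip_force: 0.0
t 8.2 pos [0.5533 0.0202 0.4052] yang 105.18 zaxis [-0.003  0.013 -1.   ] F [ 0.2 -0.5 -0.4] w 0.7 g 0.0
shift [-1.4 -1.7 88.2]
turn [0.73 0.05 0.18]
```

View pics/m3.png

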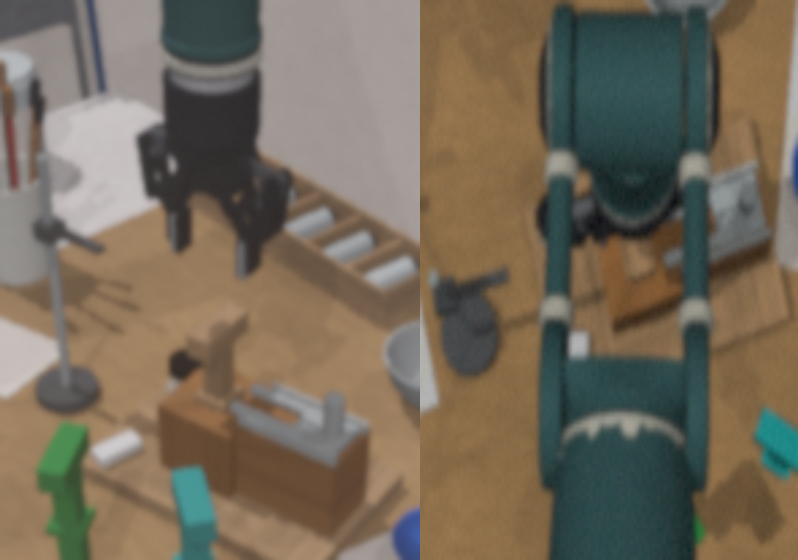

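The catch is fully back (knob at crop (333,405), fork clear of the shoulder). The fingers straddle the crossbar at (220,325). Descending to grasp it.

```bash

python3 -m jog '[{"dx":-1.4,"dy":-1.2,"dz":12,"ax":0.6,"ay":0,"az":0.2},{"dx":0,"dy":0,"dz":16,"ax":0,"ay":0,"az":0},{"dx":0,"dy":0,"dz":16,"ax":0,"ay":0,"az":0},{"dx":0,"dy":0,"dz":16,"ax":0,"ay":0,"az":0},{"dx":0,"dy":0,"dz":14,"ax":0,"ay":0,"az":0},{"dx":0,"dy":0,"dz":8,"ax":0,"ay":0,"az":0},{"dx":0,"dy":0,"dz":4,"ax":0,"ay":0,"az":0},{"dx":0,"dy":0,"dz":0,"ax":0,"ay":0,"az":0},{"dx":0,"dy":0,"dz":0,"ax":0,"ay":0,"az":0}]'
python3 -c "
from h import *
need([.5548,.0201,.317],105)"
```

```text
time: 9.05
tool_pos: [0.5558, 0.0199, 0.3211]
tcp_rot: [-0.404, 3.112, 0.003]
wrist_force: [0.8, 0.4, -0.5]
width: 0.698
grip_force: 0.0
t 9.05 pos [0.5558 0.0199 0.3211] yang 104.8 zaxis [ 0.003  0.002 -1.   ] F [ 0.8  0.4 -0.5] w 0.698 g 0.0
shift [0.9 0.4 4.1]
turn [ 0.09  0.21 -0.2 ]
```

```bash

python3 -m jog '[{"dx":0.9,"dy":0.4,"dz":3,"ax":0,"ay":0.2,"az":-0.2},{"dx":0,"dy":0,"dz":0,"ax":0,"ay":0,"az":0},{"dx":0,"dy":0,"dz":0,"ax":0,"ay":0,"az":0},{"dx":0,"dy":0,"dz":0,"ax":0,"ay":0,"az":0},{"dx":0,"dy":0,"dz":0,"ax":0,"ay":0,"az":0},{"dx":0,"dy":0,"dz":0,"ax":0,"ay":0,"az":0},{"dx":0,"dy":0,"dz":0,"ax":0,"ay":0,"az":0},{"dx":0,"dy":0,"dz":0,"ax":0,"ay":0,"az":0}]' 0 40
python3 - <<'E'
from h import *
need([.5548,.0201,.317],105)
# pointer height from column/mast geometry
S,T=load('side0'),load('top0');S3=load('s3')
from scipy.optimize import least_squares
s=lambda x,y:(225+x/5-.4,175+y/5-.4); t=lambda x,y:(225+x/5-.4,215+y/5-.4)
g=np.array([.5078,.2075]);m=np.load('pose.npy')[:2];d=(m-g)/np.linalg.norm(m-g);tip=g+.07*d
print('gauge dist',np.linalg.norm(m-g))
for r in(.065,.07):
  tip=g+r*d
  for c,u in((S,s(184,118)),(T,t(187,219))):
    f=least_squares(lambda z:np.array(proj(c,[*tip,z[0]]))-u,[.21]);print(r,tip,f.x,f.fun)
E
```

```text
time: 9.72
tool_pos: [0.5547, 0.0205, 0.3187]
tcp_rot: [-0.411, 3.114, 0.004]
wrist_force: [-2.3, 4.2, 6.0]
width: 0.275
grip_force: 40.9
t 9.7167 pos [0.5547 0.0205 0.3187] yang 105.02 zaxis [ 0.     0.003 -1.   ] F [-2.3  4.2  6. ] w 0.275 g 40.85344433784485
shift [ 0.1 -0.4  1.7]
turn [0.14 0.05 0.02]
gauge dist 0.19319189376522097
0.065 [0.52360334 0.14445038] [0.20273146] [-0.22425556  0.01837456]
0.065 [0.52360334 0.14445038] [0.19715766] [ 0.99645323 -0.62767222]
0.07 [0.52481898 0.13960041] [0.20495367] [ 1.23454785 -0.09838775]
0.07 [0.52481898 0.13960041] [0.20460409] [ 2.53612449 -1.54057186]
```

```bash

python3 -m jog '[{"dx":0,"dy":0,"dz":-2,"ax":0,"ay":0,"az":0},{"dx":0,"dy":0,"dz":-3,"ax":0,"ay":0,"az":0},{"dx":0,"dy":0,"dz":-3,"ax":0,"ay":0,"az":0},{"dx":0,"dy":0,"dz":-3,"ax":0,"ay":0,"az":0},{"dx":0,"dy":0,"dz":-3,"ax":0,"ay":0,"az":0},{"dx":0,"dy":0,"dz":-3,"ax":0,"ay":0,"az":0},{"dx":0,"dy":0,"dz":-3,"ax":0,"ay":0,"az":0},{"dx":0,"dy":0,"dz":-3,"ax":0,"ay":0,"az":0},{"dx":0,"dy":0,"dz":-3,"ax":0,"ay":0,"az":0},{"dx":0,"dy":0,"dz":-2,"ax":0,"ay":0,"az":0},{"dx":0,"dy":0,"dz":0,"ax":0,"ay":0,"az":0},{"dx":0,"dy":0,"dz":0,"ax":0,"ay":0,"az":0},{"dx":0,"dy":0,"dz":0,"ax":0,"ay":0,"az":0}]'
python3 - <<'E'
from h import *
need([.5548,.0201,.3477],105)
snap('side','s4')
crop('s4','s4c',230,170,350,270,6)
E
```

```text
time: 10.8
tool_pos: [0.5546, 0.0201, 0.3467]
tcp_rot: [-0.411, 3.115, 0.003]
wrist_force: [-2.7, 3.4, 0.8]
width: 0.277
grip_force: 40.5
t 10.8 pos [0.5546 0.0201 0.3467] yang 105.03 zaxis [-0.     0.002 -1.   ] F [-2.7  3.4  0.8] w 0.277 g 40.50138473510742
shift [-0.2 -0.  -1. ]
turn [0.1  0.02 0.03]
```

View pics/s4c.png

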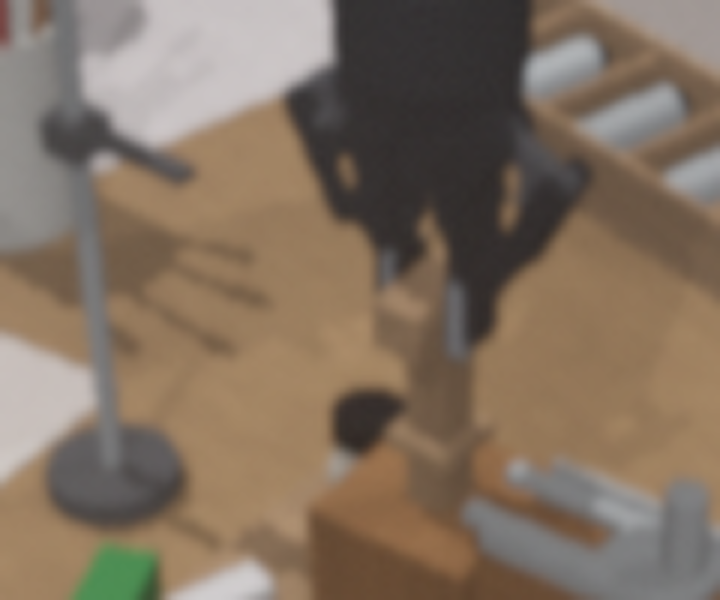

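The mast has risen, with the shoulder at crop (440,430) now clear of the tower. The pointer tip is at (190,170). I'll refine the pointer height with a model fit of the dark arm, and check the mast's lift the same way.

```bash
python3 - <<'E'
from h import *
from scipy.optimize import least_squares
from scipy.spatial import ConvexHull
m=np.load('pose.npy')
S,T,S4=load('side0'),load('top0'),load('s4')
# dark mask extraction of the pointer, both views: subpixel soft mask
def soft(c,x0,y0,x1,y1,k=8):
    g=cv2.cvtColor(c['img'],cv2.COLOR_RGB2GRAY)[y0:y1,x0:x1].astype(float)
    return g
wins={'S':(S,246,186,268,206),'T':(T,246,252,268,268)}
def render(c,w,pts,k=8):
    x0,y0,x1,y1=w; P=np.array([proj(c,p) for p in pts])
    hull=P[ConvexHull(P).vertices]
    im=np.zeros(((y1-y0)*k,(x1-x0)*k),np.uint8)
    cv2.fillConvexPoly(im,np.round((hull-[x0-.5,y0-.5])*k*16).astype(np.int32),255,shift=4)
    im=cv2.GaussianBlur(im.astype(float)/255,(0,0),k*.9)
    return cv2.resize(im,(x1-x0,y1-y0),interpolation=cv2.INTER_AREA)
def box(g,ang,z,r0=.02,r1=.065):
    d=np.array([np.cos(ang),np.sin(ang)]);n=np.array([-d[1],d[0]])
    return [[*(g+d*r+n*w),h] for r in(r0,r1) for w in(-.005,.005) for h in(z,z-.006)]
def cost(p,only=None):
    out=[]
    for k,(c,*w) in wins.items():
        if only and k!=only: continue
        off=np.array([p[4],p[5]]) if k=='T' else 0
        g=soft(c,*w); a=render(c,w,box(p[:2],p[2],p[3]))
        A=np.c_[a.ravel(),np.ones(a.size)]
        # restrict to region away from collar
        yy,xx=np.mgrid[w[1]:w[3],w[0]:w[2]]
        q=np.array(proj(c,[*(p[:2]+.03*np.array([np.cos(p[2]),np.sin(p[2])])),p[3]-.003]))
        sel=(xx>q[0]).ravel()
        co,*_=np.linalg.lstsq(A[sel],g.ravel()[sel],rcond=None)
        r=(A@co-g.ravel())[sel]; out.append(np.mean(r**2))
    return out
from scipy.optimize import minimize
ang0=np.arctan2(m[1]-.2075,m[0]-.5078)
for only in ('S',None):
  for z in (.198,.202,.206,.210,.214):
    f=minimize(lambda p:sum(cost([p[0],p[1],p[2],z,0,0],only))+((p[:2]-[.5078,.2075])**2).sum()/.002**2*3+((p[2]-ang0)/.05)**2*3,[.5078,.2075,ang0],method='Nelder-Mead')
    print(only,z,f.x.round(4),round(f.fun,2),np.round(cost([*f.x,z,0,0]),1))
print('mast end corners, lift 28mm vs 24/32 (crop px):')
c,q=np.cos(m[2]),np.sin(m[2])
for L in(.024,.028,.032):
    print(L,[tuple(np.round((np.array(proj(S4,[m[0]+c*x-q*y,m[1]+q*x+c*y,.174+L]))-[230,170]+.4)*6)) for x,y in((-.03,.012),(-.03,-.012))])
E
```

```text
S 0.198 [ 0.5092  0.2075 -1.2621] 531.53 [525.3 235.9]
S 0.202 [ 0.5072  0.2063 -1.3116] 530.57 [529.  145.6]
S 0.206 [ 0.5053  0.2031 -1.3457] 561.04 [541.2 165.3]
S 0.21 [ 0.5034  0.201  -1.3887] 623.95 [573.3 218. ]
S 0.214 [ 0.5156  0.2124 -0.9945] 655.1 [460.6 354.2]
None 0.198 [ 0.5085  0.2084 -1.3193] 731.13 [580.6 149.5]
None 0.202 [ 0.5061  0.2073 -1.3034] 671.03 [534.1 134.2]
None 0.206 [ 0.5052  0.2044 -1.3269] 708.33 [556.3 139.6]
None 0.21 [ 0.5051  0.1993 -1.4055] 827.42 [566.4 197.1]
None 0.214 [ 0.5022  0.1961 -1.4261] 915.17 [591.9 189.9]
mast end corners, lift 28mm vs 24/32 (crop px):
0.024 [(np.float64(365.0), np.float64(311.0)), (np.float64(414.0), np.float64(332.0))]
0.028 [(np.float64(364.0), np.float64(303.0)), (np.float64(414.0), np.float64(323.0))]
0.032 [(np.float64(364.0), np.float64(294.0)), (np.float64(414.0), np.float64(315.0))]
```

The fit gives the pointer's top edge at about 0.203 m (0.202–0.205), and the crossbar top is at 0.202. I raise it 1.5 mm, let it settle, and check.

```bash

python3 -m jog '[{"dx":0,"dy":0,"dz":-1.5,"ax":0,"ay":0,"az":0},{"dx":0,"dy":0,"dz":0,"ax":0,"ay":0,"az":0},{"dx":0,"dy":0,"dz":0,"ax":0,"ay":0,"az":0},{"dx":0,"dy":0,"dz":0,"ax":0,"ay":0,"az":0},{"dx":0,"dy":0,"dz":0,"ax":0,"ay":0,"az":0},{"dx":0,"dy":0,"dz":0,"ax":0,"ay":0,"az":0}]'
python3 - <<'E'
from h import *
need([.5548,.0201,.3477],105)
snap('side','s5'); crop('s5','s5c',230,170,350,270,6)
E
```

```text
time: 11.35
tool_pos: [0.5546, 0.0201, 0.3474]
tcp_rot: [0.411, -3.114, -0.003]
wrist_force: [-1.2, 3.5, -2.1]
width: 0.27
grip_force: 40.2
t 11.35 pos [0.5546 0.0201 0.3474] yang 105.03 zaxis [-0.001  0.002 -1.   ] F [-1.2  3.5 -2.1] w 0.27 g 40.24391055107117
shift [-0.2 -0.  -0.3]
turn [ 0.1  -0.01  0.03]
```

View pics/s5c.png

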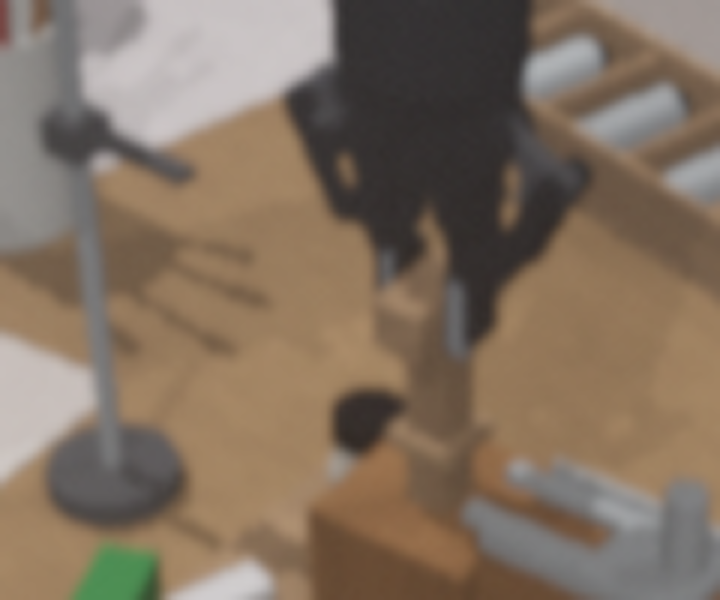

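The mast stays raised and upright in the fingers, its crossbar end at crop (378,297)–(420,312). The catch is back (knob at (685,500)) and the pointer has not moved (tip at (190,170)). Handing in.

```bash
python3 -c "
from workcell import bot
print(bot.finish_job())"
```

```text
the job is handed in; nothing more can be done
None
```

I handed the job in at about 11.4 s, with no verdict returned: the catch is back at its stop, and the mast is held upright in its socket with the crossbar top at about 0.203 m, matching my camera estimate of the pointer's top edge (0.202–0.205 m).

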